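Fob and padlock down the sloped tray

TASK

Three small things lie near the top of the sloped upper tray of the white organizer. Slide the car fob and the padlock down the slope, without lifting them out of the tray, until each rests squarely against the back stop at the low end. Leave the garage remote (the squarish one with a single big round button) where it lies, ready for the next drive.

Things in the scene. Friction and masses are not known exactly. Their poses are not given: they have to be found in the camera images.
- organizer: White two-tier organizer, 245 x 300 mm. Origin: centre of its underside; z up, x down the upper tray's slope (away from the robot), y across. Tray floor height: 0.115 - 0.2126 x m (12 deg), high end open at x = -125 mm. Back stop: face at x = 108 mm, square to floor, 25 mm high like the side walls. Ribs 10 mm high at y = -49.5 and 49.5 mm make 3 lanes. Friction holds things; 1-2 N slides them.
- fob: Car fob: slim rounded black plastic block with two small round grey buttons in a row and a narrow steel lug at one end. 72 mm along its x (36 mm either way from the origin): body 62 x 38 mm, 16 mm thick; lug 22 mm wide at the +x end. 60 g. Origin: centre of its underside; z out of its top. Lies in any lane, near the high end, x (lug) down the slope within 0.15 rad.
- padlock: Padlock lying flat: square brass body 46 x 46 mm, 20 mm thick, with a steel shackle. 74 mm along its x (37 mm either way from the origin): the body's flat end at -x, the shackle's top at +x. 160 g. Origin: centre of the underside of this length; z out of its top. Lies in any lane, near the high end, x (shackle) down the slope within 0.15 rad.
- remote: Garage remote, to be left alone: squarish black plastic block 68 x 54 mm, 14 mm thick, with one big round grey button 34 mm across in its middle. Origin: centre of its underside; x down the slope within 0.15 rad. Lies in the remaining lane, near the high end.
Mind the look-alikes: they are no part of the job. Leave any pink or red look-alike of the fob alone. Leave any green look-alike of the padlock alone.

How it is judged:
By the outcome, as a careful person would: the job done as asked, in the order asked, and still so for the second after the job is handed in, with the robot touching nothing.
It also fails if it takes over 43 s, if anything falls off the work surface, if the arm or the gripper's body presses on something with over 40 N, if the wrist force passes 120 N, or if a joint passes its speed limit or range.

ROBOT

A 6-joint arm with a two-finger parallel gripper is mounted at the origin on the work surface. World frame = base frame: x ahead of the robot, y to its left, z up, the work surface at z = 0. Lengths are in mm, angles in rad, forces in N, time in s.
With the tool pointing down it reaches from about 350 to 775 mm from the base axis. Payload 7.3 kg.
Tool frame: the origin (TCP) lies between the finger pads; the fingertips stand bot.tips_ahead ahead of it and the grasp point (between the pads) lies 6 mm ahead of it (bot.tips_ahead is the distance from the TCP to the fingertips, in mm); z points along the fingers, y is the line along which they close (so a half turn about z gives the same grasp; the last joint's range is limited). The gripper opens to 92 mm and grips with 3 to 60 N. Pads are 19 mm wide; open, the fingers measure 130 mm over their backs; the gripper's body (75 mm by 190 mm) begins 47 mm behind the grasp point.
Start: joints at [-1.324, 0.342, 1.524, -0, 1.275, -0.146], TCP at [200.981, -485.025, 251.741] pointing down, gripper open.
Joint ranges: [-2.53, 2.53], [-0.77, 2.02], [0.04, 2.7], [-1, 4.14], [0.28, 2.66], [-3.11, 3.11]. Speed limits (rad/s): [2.57, 2.57, 3.14, 3.14, 3.14, 3.14].

INTERFACE

Orientations are given as [roll, pitch, yaw] about the fixed x, y, z axes, in that order (R = Rz(yaw) Ry(pitch) Rx(roll)).
In Python, from plant import bot gives the robot as it stands. The module is installed in compiled form; this text tells all that it offers.
- The arm moves only by the tool step_arm, never from a script. Its argument "targets" is one flat list of numbers, 7 for each row, row after row: the opening, from 0 (shut) to 1 (fully open), then the shift along the tool's x, y, z each as a share of 100 mm, from -1 to 1, then the turn, a rotation vector about the tool's x, y, z each as a share of pi/4 rad, from -1 to 1. A call has 1 to 20 rows; each row is the pose to reach, as a shift and turn from the pose commanded when the call began, along the tool's axes at that moment; what a row does not reach only later rows make up. A row lasts 1/8 s, in which the tool goes at most 62.5 mm and 10.7 degrees, less where a joint would pass 70% of its speed; a pose out of reach is approached as far as the arm can. A call with a number of a shift or a turn outside -1 to 1 is refused whole. A call with a gripper value outside its range is refused whole. The fingers move at their own pace and stop on an object; the grip force is fixed at half the most. Time passes only in rows, so rows that repeat a pose let the fingers close. It gives the time, the measured TCP pose, the force, the opening and the grip force at its end, in the units of the state.
- bot.get_obs(): the state, without advancing time (a new reading comes with each control period).
- bot.capture(name): name is "scene" or "top" or "wrist"; returns (picture, depth): 420x560x3 uint8, blue, green, red; 420x560 float32, mm along the optical axis (not along the pixel's ray), 0 where there is no reading.
- bot.camera_info(name): a dict with "fx", "fy", "cx", "cy" (pixels), "camera_from_world" (4x4, takes a point from world to camera coordinates); the wrist camera has in their place "hand_eye" (4x4, takes a point from camera to tool coordinates, whose origin is the TCP and whose axes are the flange's). Camera axes: x right, y down, z forward; pixel columns grow to the right and rows downward; lengths in mm; the calibration is good to about 2 mm. A picture is of the moment at which its call begins: read the wrist's pose just before it. camera_info takes no time and is no camera call.
- bot.close_job(): hands the job in; it is judged then, once.
The state is a dict: "time": time; "joint_positions": joint angles; "dq": joint speeds; "tau": joint torques, N m; "tool_pos": TCP position; "tcp_rot": TCP orientation; "contact_force": force on the tool from outside, world axes, zero at the start; "moment": the same for the moment, N m; "grip_width": finger opening in mm; "finger_force": force on a finger pad.
Only numpy, scipy, OpenCV 4.12 (cv2) and the standard library are available. Lean on these libraries where they do the work, as an engineer would, in place of code of your own. Each camera call takes 0.05 s, during which the arm holds its last target. There are 200 camera calls.

## Working session

There is one attempt and no reset: what is moved stays moved. The work goes in short steps, Python scripts to look and compute and a tool call to move; the robot and the scene stay as the last step left them, time stands still between calls to the robot, and variables do not carry over. Pictures are saved under pics/ and viewed, at most 10 in all, crops included, and the job is handed in when it is done.

Besides the shell and the picture viewer there is one more tool, called after ">>>" as name(argument=value, ...) on one line, values as JSON. step_arm: Moves the arm, as the interface text tells. Shift numbers are shares of 100 mm and turn numbers shares of pi/4 rad, none past 1 either way. Its arguments: {"type":"object","properties":{"targets":{"type":"array"}},"required":["targets"]}

```bash
mkdir -p pics; python3 - <<'E'
from plant import bot
import cv2,numpy as np
o=bot.get_obs();print(o['time'],o['tool_pos'],o['tcp_rot'],bot.tips_ahead,o['grip_width'])
for n in ['scene','top']:
    p,d=bot.capture(n);cv2.imwrite(f'pics/{n}0.png',p);np.save(f'{n}0.npy',d)
    print(n,bot.camera_info(n))
E
```

```text
0.0 [ 200.89074101 -484.64262446  251.04407864] [-3.14005944e+00 -2.08933828e-04  3.92821257e-01] 25.0 91.75502051374394
scene {'fx': 413.31738521118007, 'fy': 413.31738521118007, 'cx': 277.15477884650346, 'cy': 202.9964420704796, 'camera_from_world': array([[ 7.44141153e-01,  6.67983212e-01,  7.23693415e-03,
        -4.22759586e+02],
       [ 5.48485602e-01, -6.04763537e-01, -5.77429311e-01,
        -1.27240953e+02],
       [-3.81336452e-01,  4.33658267e-01, -8.16408609e-01,
         9.48103053e+02],
       [ 0.00000000e+00,  0.00000000e+00,  0.00000000e+00,
         1.00000000e+00]])}
top {'fx': 481.45003133381385, 'fy': 481.45003133381385, 'cx': 280.77274048350216, 'cy': 211.83297970293688, 'camera_from_world': array([[ 2.18618925e-02, -9.99568174e-01, -1.96347385e-02,
         1.01938621e+02],
       [-9.84805171e-01, -1.81463830e-02, -1.72712143e-01,
         4.71171600e+02],
       [ 1.72281262e-01,  2.31122063e-02, -9.84776621e-01,
         8.21304601e+02],
       [ 0.00000000e+00,  0.00000000e+00,  0.00000000e+00,
         1.00000000e+00]])}
```

View pics/top0.png

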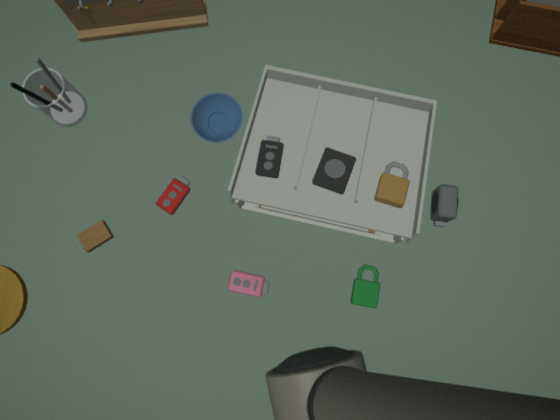

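View pics/scene0.png

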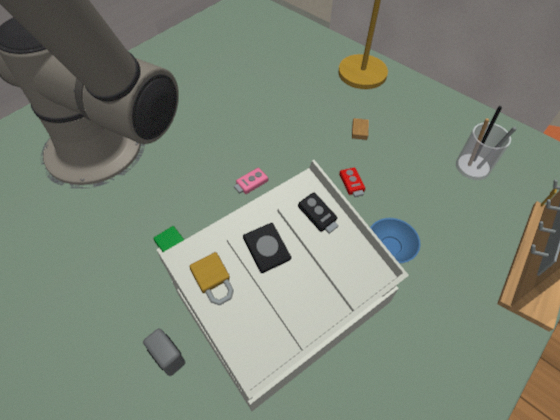

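Top view: the fob candidates are black (269,158), red (173,196) and pink (247,284). The padlock candidates are brass (392,188) and green (366,292), and the remote is the one with the big button at (334,170). By the description I choose the black fob and the brass padlock. Next I measure the organizer and both objects.

```bash
cat > h.py <<'E'
import numpy as np,cv2
from plant import bot
def pts(n,d):
    i=bot.camera_info(n);v,u=np.mgrid[:420,:560]
    c=np.stack([(u-i['cx'])/i['fx']*d,(v-i['cy'])/i['fy']*d,d],-1)
    T=i['camera_from_world'];return (c-T[:3,3])@T[:3,:3]
E
python3 - <<'E'
from h import *
p=cv2.imread('pics/top0.png');d=np.load('top0.npy');P=pts('top',d)
hsv=cv2.cvtColor(p,cv2.COLOR_BGR2HSV)
m=np.zeros((420,560),np.uint8)
cv2.fillPoly(m,[np.array([[275,90],[420,115],[405,215],[250,190]])],1)
fl=(m>0)&(hsv[...,1]<40)&(hsv[...,2]>140)&(d>0)
X=P[fl];ok=np.ones(len(X),bool)
for _ in range(8):
    A=np.c_[X[:,:2],np.ones(len(X))];c=np.linalg.lstsq(A[ok],X[ok,2],rcond=None)[0];r=X[:,2]-A@c;ok=abs(r)<2.0
print('plane',c,'slope',np.hypot(*c[:2]),'yaw',np.arctan2(-c[1],-c[0]),ok.mean(),r[ok].std())
# height above the floor everywhere, in a wide mask
yaw=np.arctan2(-c[1],-c[0])
m2=np.zeros((420,560),np.uint8);cv2.fillPoly(m2,[np.array([[258,60],[445,92],[425,245],[225,210]])],1)
h=P[...,2]-(P[...,:2]@c[:2]+c[2])
def show(name,mask):
    q=P[mask];b=cv2.minAreaRect(q[:,:2].astype(np.float32));print(name,len(q),'rect',b,'h',np.percentile(h[mask],[5,50,95]))
w=(m2>0)&(h>16)&(hsv[...,1]<60)&(hsv[...,2]>110)&(d>0); show('walls',w)
ex=np.array([np.cos(yaw),np.sin(yaw)]);
xo=P[w][:,:2]@ex; print('wall x extents',np.percentile(xo,[0,1,50,99,100]))
yo=P[w][:,:2]@np.array([-ex[1],ex[0]]);print('wall y',np.percentile(yo,[0,1,3,97,99,100]))
for n,box,cond in [('fob',(135,182,248,290),hsv[...,2]<90),('remote',(140,200,305,362),hsv[...,2]<90),('brass',(165,212,368,415),(hsv[...,1]>110)),]:
    mm=np.zeros_like(w);mm[box[0]:box[1],box[2]:box[3]]=True;mm&=cond&(h>5)&(d>0);show(n,mm)
q=(h>4)&(h<14)&(m>0)&(hsv[...,2]>110)&(hsv[...,1]<40)
cv2.imwrite('pics/crop.png',cv2.resize(p[55:255,220:450],None,fx=3,fy=3)[:600])
E
```

```text
plane [-2.07210661e-01  4.44261207e-02  2.31561769e+02] slope 0.2119196500448131 yaw -0.21120331421209265 0.8696786134948679 0.9686019833159714
walls 1694 rect ((567.767822265625, 21.289230346679688), (300.77435302734375, 241.99627685546875), 78.13615417480469) h [22.66912435 25.354955   27.42415414]
wall x extents [429.08327215 434.98112916 661.52902399 670.83879645 671.86988277]
wall y [-10.86557391 -10.12452967  -9.61133563 289.16320917 289.680689
 290.35092885]
fob 720 rect ((545.235595703125, 141.0110626220703), (59.99762725830078, 67.11778259277344), 82.99027252197266) h [10.24066702 16.06920491 18.22358053]
remote 999 rect ((523.0858764648438, 24.82263946533203), (52.980037689208984, 66.97618865966797), 70.24595642089844) h [ 9.85968849 14.09045277 16.15911448]
brass 781 rect ((490.8888854980469, -65.92528533935547), (44.4870491027832, 44.99515914916992), 73.15817260742188) h [12.62176927 20.14991262 22.2007394 ]
```

View pics/crop.png

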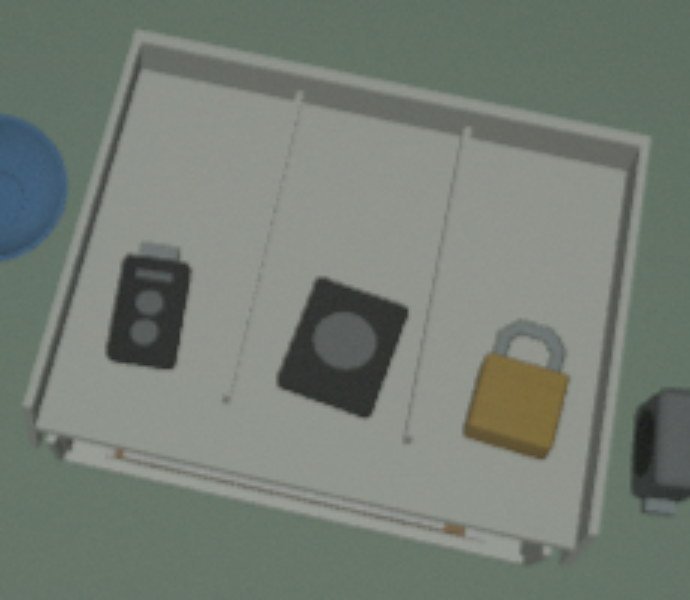

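The crop confirms it: the black fob with two buttons is in the left lane and the brass padlock in the right, with the remote between them. The organizer yaw is -0.208 and its origin is at s=550 along the slope. The floor-plane height and the outer wall agree on that. Next I move over the fob lane with the gripper shut.

>>> step_arm(targets=[0,0.33,-0.33,0,0,0,0,0,0.66,-0.66,0,0,0,0,0,1,-1,0,0,0,0])

```text
time: 0.48
tool_pos: [255.3, -352.9, 251.3]
tcp_rot: [-3.141, -0.0, 0.392]
contact_force: [0.6, -0.7, 0.2]
grip_width: 66.6
finger_force: 0.0
```

>>> step_arm(targets=[0,0.33,-0.33,0,0,0,0,0,0.66,-0.66,0,0,0,0,0,1,-1,0,0,0,0])

```text
time: 0.85
tool_pos: [309.4, -222.2, 251.6]
tcp_rot: [-3.141, -0.0, 0.392]
contact_force: [0.5, -0.1, 0.9]
grip_width: 36.2
finger_force: 0.0
```

>>> step_arm(targets=[0,0.33,-0.33,0,0,0,0,0,0.66,-0.66,0,0,0,0,0,1,-1,0,0,0,0])

```text
time: 1.23
tool_pos: [363.5, -91.6, 251.6]
tcp_rot: [3.141, 0.0, 0.392]
contact_force: [0.9, 0.1, -0.5]
grip_width: 6.4
finger_force: 0.0
```

>>> step_arm(targets=[0,0.33,-0.33,0,0,0,0,0,0.66,-0.66,0,0,0,0,0,1,-1,0,0,0,0])

```text
time: 1.6
tool_pos: [417.7, 39.2, 251.6]
tcp_rot: [3.141, 0.0, 0.393]
contact_force: [-0.3, 0.0, -0.1]
grip_width: 0.0
finger_force: 0.0
```

```bash
cat >> h.py <<'E'
from scipy.spatial.transform import Rotation as R
yaw=-0.208;a=np.arctan(0.2126)
ez=np.array([0,0,1.]);ex=np.array([np.cos(yaw),np.sin(yaw),0]);ey=np.array([-ex[1],ex[0],0])
n=np.cos(a)*ez+np.sin(a)*ex;sx=np.cos(a)*ex-np.sin(a)*ez
O=550*ex+139.8*ey+115*ez   # floor point at organizer x=0,y=0
Rt=np.stack([sx,-ey,-n],1)
def org(p): q=np.asarray(p)-O;return np.stack([q@sx,q@ey,q@n],-1)  # along slope, across, off floor
def go(u,y,tip):  # tool move to TCP with tips at u,y,height tip
    o=bot.get_obs();p=np.array(o['tool_pos']);Rc=R.from_euler('xyz',o['tcp_rot'])
    t=O+u*sx+y*ey+(tip+bot.tips_ahead)*n
    print('t',o['time'],'target',t.round(1),'tcp org',org(p).round(1),'shift',(Rc.inv().apply(t-p)/100).round(3),'turn',((Rc.inv()*R.from_matrix(Rt)).as_rotvec()/(np.pi/4)).round(3),'F',np.round(o['contact_force'],1))
E
python3 - <<'E'
from h import *
p=cv2.imread('pics/top0.png');d=np.load('top0.npy');Q=org(pts('top',d));hsv=cv2.cvtColor(p,cv2.COLOR_BGR2HSV)
for nme,(r0,r1,c0,c1),lo,cond in [('fob',(135,182,250,290),13,hsv[...,2]<80),('remote',(140,200,305,362),11,hsv[...,2]<80),('brass',(165,212,368,415),17,hsv[...,1]>110)]:
    mm=np.zeros((420,560),bool);mm[r0:r1,c0:c1]=True;mm&=cond&(Q[...,2]>lo)&(Q[...,2]<25)
    l,L,st,_=cv2.connectedComponentsWithStats(mm.astype(np.uint8));mm=L==1+np.argmax(st[1:,4]);q=Q[mm]
    print(nme,cv2.minAreaRect(q[:,:2].astype(np.float32)),q[:,0].min(),q[:,1].min(),q[:,1].max(),np.median(q[:,2]))
    cv2.imwrite(f'pics/{nme}_ref.png',mm*255)
go(-110,100,60)
E
```

```text
fob ((-51.67029571533203, 99.01530456542969), (60.46200180053711, 36.35661697387695), 5.288657188415527) -81.83157598744104 79.54315839045326 118.53271324643421 15.979202659776558
remote ((-46.40696716308594, -7.727054595947266), (52.2320671081543, 67.01585388183594), 82.30421447753906) -81.9536751421083 -37.23965834813773 22.06008666697501 13.94788372313052
brass ((-60.521812438964844, -103.00657653808594), (44.30006408691406, 44.27412033081055), 84.98823547363281) -83.37596501599421 -126.6763153314812 -79.30383047737855 19.86226811201821
t 1.6 target [499.7 139.6 221. ] tcp org [-174.6  -15.2  102.5] shift [ 1.142 -0.614  0.305] turn [ 0.08  -0.258  0.762] F [-0.3  0.  -0.1][ WARN:0@0.561] global loadsave.cpp:1063 imwrite_ Unsupported depth image for selected encoder is fallbacked to CV_8U.
```

>>> step_arm(targets=[0,0.25,-0.15,0.08,0.02,-0.06,0.19,0,0.5,-0.3,0.15,0.04,-0.13,0.38,0,0.75,-0.45,0.23,0.06,-0.19,0.57,0,1,-0.6,0.3,0.08,-0.258,0.762,0,1,-0.6,0.3,0.08,-0.258,0.762])

```text
time: 2.22
tool_pos: [487.4, 132.1, 220.0]
tcp_rot: [3.141, 0.212, -0.207]
contact_force: [0.3, -0.3, -0.6]
grip_width: 0.3
finger_force: 0.0
```

```bash
python3 -c "
from h import *
go(-104,97,5)"
```

```text
t 2.225 target [493.6 137.8 166. ] tcp org [-120.1   90.1   81.8] shift [ 0.162 -0.069  0.518] turn [0.001 0.003 0.001] F [ 0.3 -0.3 -0.6]
```

>>> step_arm(targets=[0,0.16,-0.07,0.1,0,0,0,0,0.16,-0.07,0.25,0,0,0,0,0.16,-0.07,0.4,0,0,0,0,0.16,-0.07,0.5,0,0,0,0,0.16,-0.07,0.52,0,0,0])

```text
time: 2.85
tool_pos: [492.5, 137.0, 167.1]
tcp_rot: [3.141, 0.21, -0.208]
contact_force: [-0.9, -0.8, 0.8]
grip_width: 0.6
finger_force: 0.0
```

```bash
python3 -c "
from h import *
p,d=bot.capture('scene');cv2.imwrite('pics/s1.png',cv2.resize(p[140:400,140:420],None,fx=2,fy=2))
go(28.9,97,5)"
```

```text
t 2.9 target [620.8 111.  138.3] tcp org [-105.    96.    31.2] shift [ 1.339 -0.009  0.012] turn [ 0. -0.  0.] F [-0.1  1.3  0.1]
```

View pics/s1.png

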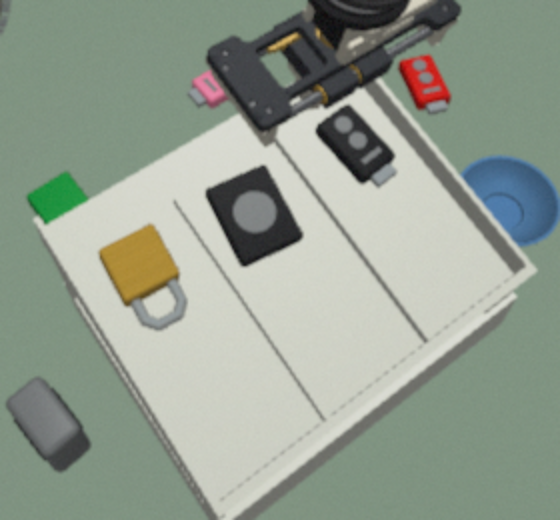

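The pusher stands squarely behind the fob, with the fob at (355,145) in the crop, and touches nothing else. Now I push.

>>> step_arm(targets=[0,0.04,0,0.01,0,0,0,0,0.08,0,0.01,0,0,0,0,0.12,0,0.01,0,0,0,0,0.16,0,0.01,0,0,0,0,0.2,0,0.01,0,0,0,0,0.25,0,0.01,0,0,0,0,0.3,0,0.01,0,0,0,0,0.35,0,0.01,0,0,0,0,0.4,0,0.01,0,0,0,0,0.45,0,0.01,0,0,0,0,0.5,0,0.01,0,0,0,0,0.55,0,0.01,0,0,0,0,0.6,0,0.01,0,0,0,0,0.65,0,0.01,0,0,0,0,0.7,0,0.01,0,0,0,0,0.75,0,0.01,0,0,0,0,0.8,0,0.01,0,0,0,0,0.85,0,0.01,0,0,0,0,0.9,0,0.01,0,0,0,0,0.95,0,0.01,0,0,0])

```text
time: 5.4
tool_pos: [584.1, 117.9, 146.7]
tcp_rot: [3.142, 0.209, -0.208]
contact_force: [-0.4, 1.0, 0.1]
grip_width: 0.4
finger_force: 0.1
```

```bash
python3 -c "
from h import *
p,d=bot.capture('scene');cv2.imwrite('pics/s2.png',cv2.resize(p[140:400,140:420],None,fx=2,fy=2))
go(28.9,97,5)"
```

```text
t 5.45 target [620.8 111.  138.3] tcp org [-8.9 96.2 30.4] shift [ 0.378 -0.008  0.004] turn [-0.    -0.001 -0.   ] F [ 0.2 -1.6 -1.1]
```

View pics/s2.png

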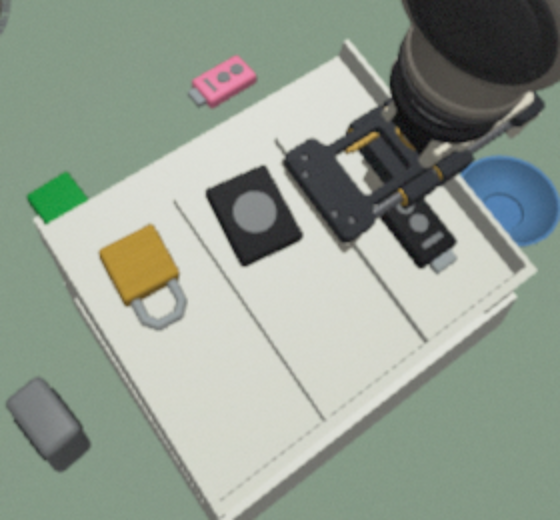

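The fob slides ahead of the fingers, straight in its lane (lug at (443,260)), with about 38 mm to go. I slow down near the stop.

>>> step_arm(targets=[0,0.05,0,0,0,0,0,0,0.1,0,0,0,0,0,0,0.15,0,0,0,0,0,0,0.19,0,0,0,0,0,0,0.23,0,0,0,0,0,0,0.26,0,0,0,0,0,0,0.29,0,0,0,0,0,0,0.31,0,0,0,0,0,0,0.33,0,0,0,0,0,0,0.34,0,0,0,0,0,0,0.35,0,0,0,0,0])

```text
time: 6.82
tool_pos: [617.3, 111.0, 139.5]
tcp_rot: [-3.142, 0.209, -0.208]
contact_force: [-0.3, -1.2, -0.6]
grip_width: 0.5
finger_force: 0.1
```

>>> step_arm(targets=[0,0.01,0,0,0,0,0,0,0.01,0,0,0,0,0])

```text
time: 7.08
tool_pos: [617.9, 110.9, 139.4]
tcp_rot: [3.141, 0.21, -0.208]
contact_force: [-2.5, 0.5, 1.1]
grip_width: 0.4
finger_force: 1.2
```

>>> step_arm(targets=[0,0.01,0,0,0,0,0,0,0.01,0,0,0,0,0])

```text
time: 7.32
tool_pos: [618.0, 110.9, 139.4]
tcp_rot: [3.141, 0.212, -0.208]
contact_force: [-6.3, 0.6, 4.3]
grip_width: 0.7
finger_force: 3.4
```

```bash
python3 -c "
from h import *
go(28.9,97,5)"
```

```text
t 7.325 target [620.8 111.  138.3] tcp org [26.  96.3 30.5] shift [ 0.029 -0.007  0.004] turn [0.001 0.003 0.001] F [-6.3  0.6  4.3]
```

The fob is against the stop: the arm stalled with the force rising, within 3 mm of the prediction. I back off and lift.

>>> step_arm(targets=[0,0.01,0,0,0,0,0,0,0.01,0,0,0,0,0,0,-0.04,0,0,0,0,0,0,-0.1,0,0,0,0,0,0,-0.3,0,-0.2,0,0,0,0,-0.6,0,-0.6,0,0,0,0,-0.9,0.4,-0.6,0,0,0,0,-1,0.8,-0.6,0,0,0,0,-1,1,-0.6,0,0,0])

```text
time: 8.45
tool_pos: [514.4, 29.1, 219.3]
tcp_rot: [3.142, 0.207, -0.209]
contact_force: [0.9, -0.9, -0.1]
grip_width: 0.2
finger_force: 0.0
```

>>> step_arm(targets=[0,-0.1,0.4,0,0,0,0,0,-0.3,0.8,0,0,0,0,0,-0.3,0.9,0,0,0,0,0,-0.3,0.9,0,0,0,0])

```text
time: 8.95
tool_pos: [468.5, -51.9, 224.8]
tcp_rot: [-3.141, 0.208, -0.209]
contact_force: [0.8, -0.1, -0.8]
grip_width: 0.5
finger_force: 0.0
```

```bash
python3 -c "
from h import *
p,d=bot.capture('scene');cv2.imwrite('pics/s3.png',cv2.resize(p[140:400,140:420],None,fx=2,fy=2))
go(-105,-102.5,5)"
```

```text
t 9.0 target [451.5 -57.2 166.2] tcp org [-102.   -93.3   90.4] shift [-0.031  0.092  0.604] turn [-0.001 -0.002 -0.   ] F [-0.5  0.4  0.1]
```

View pics/s3.png

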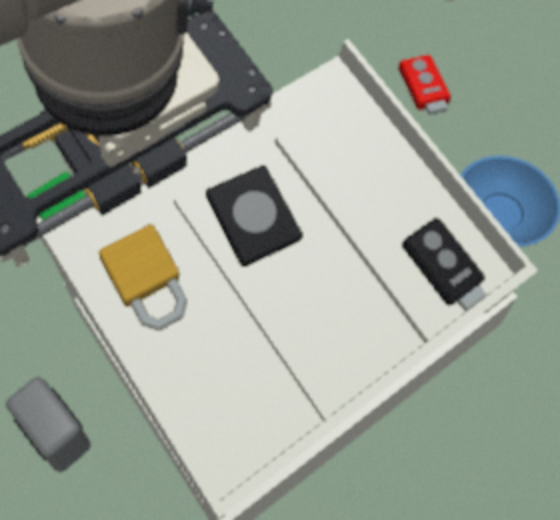

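The fob rests with its lug at the stop (470,297), straight in its lane, and the remote is untouched. Now the padlock.

>>> step_arm(targets=[0,-0.03,0.09,0.05,0,0,0,0,-0.03,0.09,0.2,0,0,0,0,-0.03,0.09,0.4,0,0,0,0,-0.03,0.09,0.55,0,0,0,0,-0.03,0.09,0.61,0,0,0,0,-0.03,0.09,0.61,0,0,0])

```text
time: 9.75
tool_pos: [450.6, -57.1, 165.5]
tcp_rot: [-3.142, 0.21, -0.207]
contact_force: [0.0, 0.2, 0.9]
grip_width: 0.4
finger_force: 0.0
```

>>> step_arm(targets=[0,0.04,0,0,0,0,0,0,0.08,0,0,0,0,0,0,0.12,0,0,0,0,0,0,0.16,0,0,0,0,0,0,0.2,0,0,0,0,0,0,0.25,0,0,0,0,0,0,0.3,0,0,0,0,0,0,0.35,0,0,0,0,0,0,0.4,0,0,0,0,0,0,0.45,0,0,0,0,0,0,0.5,0,0,0,0,0,0,0.55,0,0,0,0,0,0,0.6,0,0,0,0,0,0,0.65,0,0,0,0,0,0,0.7,0,0,0,0,0,0,0.75,0,0,0,0,0,0,0.8,0,0,0,0,0,0,0.85,0,0,0,0,0,0,0.9,0,0,0,0,0,0,0.95,0,0,0,0,0])

```text
time: 12.25
tool_pos: [541.9, -76.5, 146.0]
tcp_rot: [3.142, 0.209, -0.208]
contact_force: [-0.6, -0.4, 0.7]
grip_width: 0.4
finger_force: 0.4
```

```bash
python3 -c "
from h import *
p,d=bot.capture('scene');cv2.imwrite('pics/s4.png',cv2.resize(p[140:400,140:420],None,fx=2,fy=2))
go(26.9,-102.5,5)"
```

```text
t 12.3 target [577.7 -83.8 138.8] tcp org [  -9.8 -102.8   29.4] shift [ 0.367 -0.003 -0.005] turn [ 0.    -0.001  0.   ] F [-0.2 -0.5 -0.1]
```

View pics/s4.png

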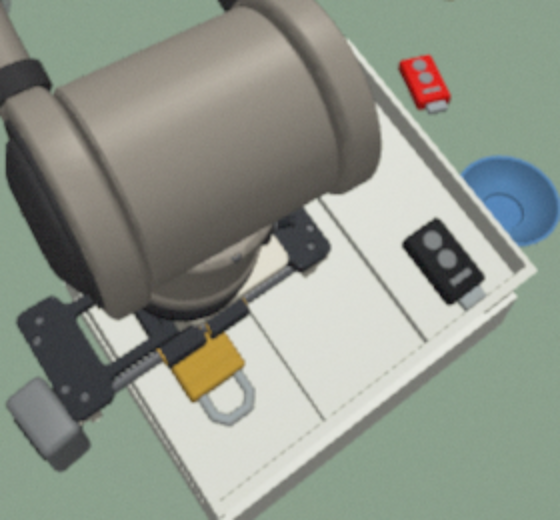

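The padlock is sliding straight (body (210,365), shackle (232,410)), with about 35 mm to go.

>>> step_arm(targets=[0,0.05,0,0,0,0,0,0,0.1,0,0,0,0,0,0,0.15,0,0,0,0,0,0,0.19,0,0,0,0,0,0,0.22,0,0,0,0,0,0,0.25,0,0,0,0,0,0,0.28,0,0,0,0,0,0,0.3,0,0,0,0,0,0,0.32,0,0,0,0,0,0,0.33,0,0,0,0,0])

```text
time: 13.55
tool_pos: [573.2, -83.1, 139.2]
tcp_rot: [3.142, 0.209, -0.208]
contact_force: [-1.3, 0.8, 0.7]
grip_width: 0.3
finger_force: 0.2
```

>>> step_arm(targets=[0,0.01,0,0,0,0,0,0,0.01,0,0,0,0,0])

```text
time: 13.8
tool_pos: [574.2, -83.3, 139.0]
tcp_rot: [3.142, 0.209, -0.208]
contact_force: [-0.2, 0.2, -0.3]
grip_width: 0.4
finger_force: 0.0
```

>>> step_arm(targets=[0,0.01,0,0,0,0,0,0,0.01,0,0,0,0,0])

```text
time: 14.05
tool_pos: [575.1, -83.5, 138.8]
tcp_rot: [-3.142, 0.209, -0.208]
contact_force: [-0.0, -1.1, -0.5]
grip_width: 0.5
finger_force: 0.1
```

>>> step_arm(targets=[0,0.01,0,0,0,0,0,0,0.01,0,0,0,0,0])

```text
time: 14.3
tool_pos: [575.3, -83.5, 138.8]
tcp_rot: [3.142, 0.211, -0.208]
contact_force: [-5.1, 1.1, 4.9]
grip_width: 0.6
finger_force: 3.1
```

Contact with the stop. I press 1 mm more, back off, lift and leave the view.

>>> step_arm(targets=[0,0.01,0,0,0,0,0,0,0.01,0,0,0,0,0,0,-0.04,0,0,0,0,0,0,-0.1,0,0,0,0,0,0,-0.3,0,-0.2,0,0,0,0,-0.6,0,-0.6,0,0,0,0,-1,0,-0.8,0,0,0,0,-1,0,-0.8,0,0,0])

```text
time: 15.3
tool_pos: [496.1, -66.7, 240.1]
tcp_rot: [3.141, 0.204, -0.208]
contact_force: [1.1, -0.3, 0.3]
grip_width: 0.3
finger_force: 0.0
```

>>> step_arm(targets=[0,-0.3,0.4,0,0,0,0,0,-0.6,0.8,0,0,0,0,0,-0.8,1,0,0,0,0,0,-0.8,1,0,0,0,0])

```text
time: 15.8
tool_pos: [398.9, -149.6, 253.9]
tcp_rot: [3.141, 0.209, -0.211]
contact_force: [-0.5, 0.8, 0.5]
grip_width: 0.3
finger_force: 0.0
```

```bash
python3 - <<'E'
from h import *
p,d=bot.capture('top');cv2.imwrite('pics/end.png',cv2.resize(p[55:255,220:450],None,fx=3,fy=3))
Q=org(pts('top',d));hsv=cv2.cvtColor(p,cv2.COLOR_BGR2HSV);u,y,h=Q[...,0],Q[...,1],Q[...,2]
def s(nme,mm):
    _,L,st,_=cv2.connectedComponentsWithStats(mm.astype(np.uint8));mm=L==1+np.argmax(st[1:,4]);print(nme,cv2.minAreaRect(Q[mm][:,:2].astype(np.float32)))
b=(h<25)&(u>-110)&(u<115)
s('fob',b&(h>13)&(hsv[...,2]<80)&(y>60)&(y<140));s('remote',b&(h>11)&(hsv[...,2]<80)&(abs(y)<45));s('brass',b&(h>17)&(hsv[...,1]>110)&(y<-60))
o=bot.get_obs();print(o['time'],o['tool_pos'],o['contact_force'])
E
```

```text
fob ((68.55490112304688, 96.12068176269531), (36.14506149291992, 61.60628128051758), 89.81420135498047)
remote ((-46.49174499511719, -7.721845626831055), (52.187889099121094, 67.4334716796875), 82.00015258789062)
brass ((57.495758056640625, -101.52255249023438), (44.34541702270508, 44.619537353515625), 0.34025633335113525)
15.85 [ 399.66529097 -148.99730096  253.76691408] [ 0.1741587   0.31686983 -0.5218098 ]
```

View pics/end.png

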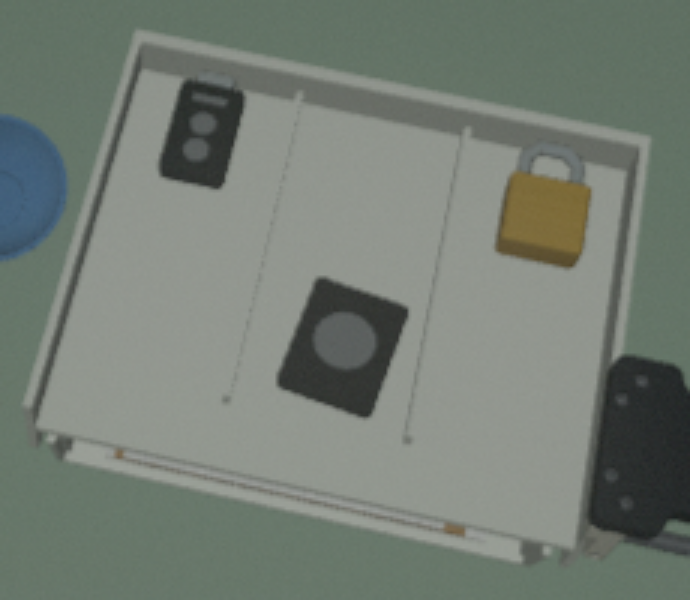

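The final view shows the fob lug at (213,80) and the shackle at (552,150), both at the back stop and within 0.4° of square. The remote has not moved.

```bash
python3 -c "
from plant import bot
print(bot.close_job())"
```

```text
the job is handed in; nothing more can be done
None
```

The job is handed in at about 16 s of the 43 s: the fob, then the padlock, were slid down to rest squarely against the back stop, and the garage remote was left where it lay (the hand-in call gave no verdict).

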